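# Switch the dish mixer to off and lid its tub

### The job

The dish mixer on the bench is to be left safe for the night. Set its three-position toggle to the centre position, off, so that it rests there by itself and the mixer cannot start when the bench is powered again, and put the lid fully home on the tub, over the dishes. Leave the dishes and the things standing around as they are.

Things in the scene. Friction and masses are not known exactly. Their poses are not given: they have to be found in the camera images.
- mixer: Fixed bench dish mixer: white housing 131 (x) by 160 (y) by 103 mm, sloped grey panel at its front (own -x), steel tub above it, rim 163 mm up. Origin: on the bench, 95 mm behind the housing's front lip; z up, x towards its back. The panel's outward normal leans 30 degrees from vertical towards -x. A fixed speed knob, 12 mm high, stands 58 mm to the +y side of the toggle; leave it alone.
- toggle_foot (a point): Where the toggle leaves the panel, on its surface: 64 mm in front (-x) of the mixer's origin, 40 mm up. Axes are the mixer's. The tub overhangs it: front face 77 mm in front of the mixer's origin, 117 to 163 mm up (the lid, once on, reaches 8 mm farther), so reach the toggle with the tool leaning back over the free front, 25 to 35 degrees from vertical, about along the panel's normal.
- toggle_tip (a point): Free end of the toggle's metal bat handle, 33 mm off the panel; bat 9 mm thick in its outer 8 mm, 6 mm at its foot. It pivots 3 mm above toggle_foot along the panel's normal, 30 mm below this tip. At centre, the tip lies on the normal through toggle_foot. A nut round its foot, 19 mm across, stands 5 mm off the panel.
- toggle (a joint): Toggle angle: 0 = centre, off, bat square to the panel. It swings sideways about the panel's up-slope line: +0.3 = fully to the mixer's -y side (right, seen from the robot), -0.3 = fully to +y. Starts at +0.3. A sprung detent holds it at -0.3, 0 and +0.3: let go within 0.15 of 0 it snaps to 0, else to the end; about 4 N sideways near the tip moves it on.
- tub_rim (a point): Centre of the tub's open top, at the height of its rim, 163 mm above the bench and 27 mm in front of the mixer's origin. Axes are the mixer's. The tub is rectangular, 100 (x) by 156 mm (y) outside, walls 3 mm, 39 mm deep inside.
- lid: The tub's loose white lid, 0.14 kg: an upside-down pan 110 (x) by 166 mm (y), skirt 12 mm deep with its lower edge flared 3 mm outwards, grey bar handle on top; starts on the bench, skirt down. Origin: centre of the skirt's lower edge; z up. Inside the skirt 106 by 162 mm: 3 mm more than the tub on every side. Half a turn either way round is right.
- lid_grip (a point): Centre of the lid's bar handle, 30 mm above the lid's origin. The bar runs along the lid's y, 64 mm long, 14 mm wide (x), 20 mm high, its top 40 mm above the lid's origin; the lid's top face is 15 mm above its origin.
- lid_seat (a point): Centre of the underside of the lid's top plate, 12 mm above the lid's origin. With the lid fully home this point coincides with tub_rim.
- dish_left: Round closed culture dish, 59 mm across and 13 mm high, lying loose in the left (+y) half of the tub, well below the rim. Origin: centre of its underside.
- dish_right: The same in the right (-y) half of the tub.
- timer: White bench timer, 62 by 66 by 25 mm, lying at the right of the work. Origin: centre of its underside.
- bottle_medium: Glass bottle with screw cap, 55 mm across, 110 mm tall, standing at the back left. Origin: centre of its underside.
- tube: Self-standing tube with screw cap, 34 mm across, 114 mm tall, standing at the back left beside the bottle. Origin: centre of its underside.

How it is judged:
By the outcome, as a careful person would: the job done as asked, in the order asked, and still so for the second after the job is handed in, with the robot touching nothing.
It also fails if it takes over 53 s, if anything falls off the work surface, if the arm or the gripper's body presses on something with over 40 N, if the wrist force passes 120 N, or if a joint passes its speed limit or range.

### The arm

A 6-joint arm with a two-finger parallel gripper is mounted at the origin on a cart in front of the work surface, level with it; the furniture and walls round the work are solid. World frame = base frame: x ahead of the robot, y to its left, z up, the work surface at z = 0. Lengths are in m, angles in rad, forces in N, time in s.
With the tool pointing down it reaches from about 0.25 to 0.725 m from the base axis. Payload 9.7 kg.
Tool frame: the origin (TCP) lies midway between the tips of the shut fingers; the grasp point (between the pads) lies 19 mm behind it; z points along the fingers, y is the line along which they close (so a half turn about z gives the same grasp; the last joint's range is limited). The gripper opens to 85 mm and grips with 20 to 120 N. Pads are 22 mm wide; open, the fingers measure 114 mm over their backs; the gripper's body (76 mm by 85 mm) begins 54 mm behind the grasp point. The pads swing forward as they close: fully open they stand 13 mm farther back than shut.
Start: joints at [0, 0.087, 0.176, 1.66, 0, 1.571], TCP at [0.55, -0, 0.231] pointing down, gripper open.
Joint ranges: [-3.13, 3.13], [-0.85, 1.81], [-1.15, 1.24], [-2.2, 2.28], [-1.44, 1.52], [-3.14, 3.14]. Speed limits (rad/s): [2.22, 2.22, 2.57, 3.14, 3.14, 3.14].

### API

Orientations are given as a unit quaternion [x, y, z, w].
In Python, from station import bot gives the robot as it stands.
- The arm moves only by the tool apply_moves, never from a script. Its argument "steps" is a list of rows, each an object with "linear": the shift along the tool's x, y, z scaled (see below), a list of three; "rot": the turn, a rotation vector about the tool's x, y, z scaled (see below), a list of three. In form: [{"linear": [x, y, z], "rot": [rx, ry, rz]}, ...]. A call has 1 to 20 rows; each row is the pose to reach, as a shift and turn from the pose commanded when the call began, along the tool's axes at that moment; what a row does not reach only later rows make up. The controller multiplies each number of a shift by 0.4 m and each number of a turn by pi/2 rad. A row lasts 1/8 s, in which the tool goes at most 62.5 mm and 10.7 degrees, less where a joint would pass 70% of its speed; a pose out of reach is approached as far as the arm can. A call with a number of a shift or a turn outside -1 to 1 is refused whole. A call with a gripper value outside its range is refused whole. "grip" is the opening, from -1 (shut) to 1 (fully open), set as the call begins (left out, the last holds). The fingers move at their own pace and stop on an object; the grip force is fixed at half the most. Time passes only in rows, so rows that repeat a pose let the fingers close. It gives the time, the measured TCP pose, the force, the opening and the grip force at its end, in the units of the state.
- bot.get_state(): the state, without advancing time (a new reading comes with each control period).
- bot.camera(name): name is "scene" or "side" or "wrist"; returns a dict with "color" (420x560x3 uint8, red, green, blue), "fx", "fy", "cx", "cy" (pixels), "rvec" (rotation vector, rad) and "tvec" (3), from world to camera coordinates, as OpenCV has them; the wrist camera has in their place "hand_eye" (4x4, takes a point from camera to tool coordinates, whose origin is the TCP and whose axes are the flange's). Camera axes: x right, y down, z forward; pixel columns grow to the right and rows downward; lengths in m; the calibration is good to about 2 mm. The wrist camera is an equidistant fisheye: a pixel r from the principal point sees the ray r / f radians off the axis. A picture is of the moment at which its call begins: read the wrist's pose just before it. There is no depth.
- bot.close_job(): hands the job in; it is judged then, once.
The state is a dict: "time": time; "joints": joint angles; "joint_vel": joint speeds; "tau": joint torques, N m; "tool_pos": TCP position; "tcp_rot": TCP orientation; "wrist_force": force on the tool from outside, world axes, zero at the start; "ft_torque": the same for the moment, N m; "opening": finger opening in m; "finger_force": force on a finger pad.
Only numpy, scipy, OpenCV 4.12 (cv2) and the standard library are available. Lean on these libraries where they do the work, as an engineer would, in place of code of your own. Each camera call takes 0.05 s, during which the arm holds its last target. There are 200 camera calls.

## Working session

There is one attempt and no reset: what is moved stays moved. The work goes in short steps, Python scripts to look and compute and a tool call to move; the robot and the scene stay as the last step left them, time stands still between calls to the robot, and variables do not carry over. Pictures are saved under pics/ and viewed, at most 10 in all, crops included, and the job is handed in when it is done.

Besides the shell and the picture viewer there is one more tool, called after ">>>" as a command line: name --argument value ..., lists and objects as JSON in quotes. apply_moves: Moves the arm, as the interface text tells. Its arguments: {"type":"object","properties":{"steps":{"type":"array"},"grip":{"type":"number"}},"required":["steps"]}

```bash
ls; mkdir -p pics; python3 - <<'E'
from station import bot
import cv2,numpy as np
s=bot.get_state();print(s)
for n in ["scene","side","wrist"]:
    c=bot.camera(n);cv2.imwrite(f"pics/{n}0.png",c["color"][...,::-1]);np.save(f"{n}0.npy",c,allow_pickle=True)
    print({k:v for k,v in c.items() if k!="color"})
E
```

```text
pics
{'time': 0.0, 'joints': array([-2.02341448e-06,  8.74206842e-02,  1.75133067e-01,  1.65980401e+00,
       -2.07680448e-05,  1.57082920e+00]), 'joint_vel': array([-0.001806  , -0.00056424,  0.00119099,  0.00036418,  0.0003893 ,
       -0.00043339]), 'tau': array([ 7.68234549e-04, -5.20392072e+01,  4.64802504e+01,  1.63646933e-02,
        2.23589603e-05, -6.77332673e-05]), 'tool_pos': array([ 5.49765832e-01, -7.03129693e-06,  2.30604181e-01]), 'tcp_rot': array([ 7.07118965e-01,  7.07094300e-01, -4.65308105e-04, -4.50608755e-04]), 'wrist_force': array([-0.34811498, -0.45705566, -0.17659958]), 'ft_torque': array([ 0.02741577, -0.03309299, -0.01901088]), 'finger_force': 0.0, 'opening': 0.08526587107098017}
{'fx': 438.301681114669, 'fy': 438.301681114669, 'cx': 272.49416549674146, 'cy': 204.54979198723805, 'rvec': array([ 2.27142784, -1.20300624,  0.36430198]), 'tvec': array([-0.21508248,  0.51226255,  0.86501837])}
{'fx': 470.68578208128827, 'fy': 470.68578208128827, 'cx': 277.54970514875157, 'cy': 206.21275839686172, 'rvec': array([ 2.219323  ,  1.60580161, -0.36940235]), 'tvec': array([-0.24660606, -0.37606138,  1.45033573])}
{'fx': 325.19226210127806, 'fy': 325.19226210127806, 'cx': 280.55845073817403, 'cy': 215.3789022901492, 'hand_eye': array([[-7.82439810e-04, -9.46796432e-01, -3.21832104e-01,
         8.30983315e-02],
       [ 9.99998769e-01, -3.03076302e-04, -1.53958315e-03,
        -2.01611044e-05],
       [ 1.36013215e-03, -3.21832913e-01,  9.46795504e-01,
        -1.43176941e-01],
       [ 0.00000000e+00,  0.00000000e+00,  0.00000000e+00,
         1.00000000e+00]])}
```

View pics/scene0.png

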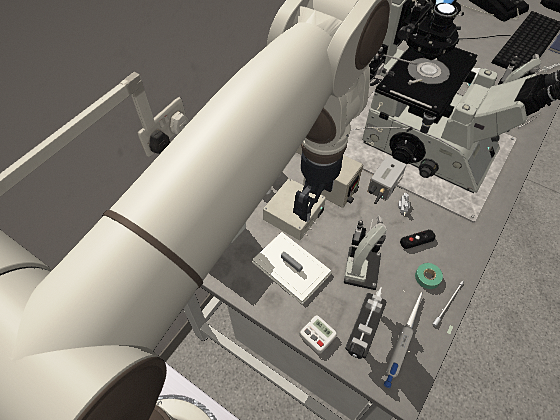

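View pics/side0.png

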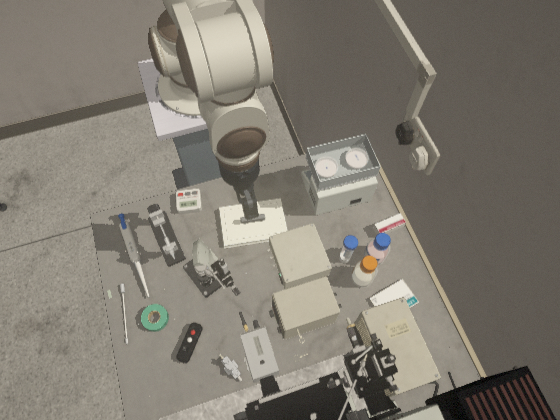

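View pics/wrist0.png

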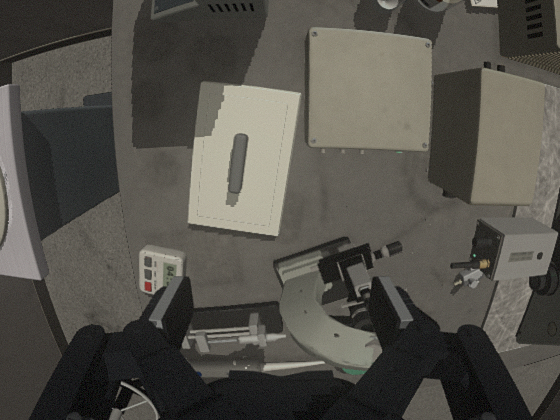

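```bash
cat > h.py <<'E'
import cv2,numpy as np
from scipy.spatial.transform import Rotation as R
def ray(c,px,s=None):
    px=np.array(px,float).reshape(-1,1,2)
    K=np.array([[c['fx'],0,c['cx']],[0,c['fy'],c['cy']],[0,0,1]])
    if s is not None:
        u=cv2.fisheye.undistortPoints(px,K,np.zeros(4)).reshape(-1,2)
        H=c['hand_eye'];Rt=R.from_quat(s['tcp_rot']).as_matrix()
        d=np.c_[u,np.ones(len(u))]@(Rt@H[:3,:3]).T
        o=s['tool_pos']+Rt@H[:3,3]
    else:
        u=cv2.undistortPoints(px,K,None).reshape(-1,2)
        Rc=R.from_rotvec(c['rvec']).as_matrix()
        d=np.c_[u,np.ones(len(u))]@Rc
        o=-Rc.T@c['tvec']
    return o,d/np.linalg.norm(d,axis=1)[:,None]
def onz(od,z):
    o,d=od; return o+d*((z-o[2])/d[:,2])[:,None]
def tri(ods):
    """ods: list of (o,d) single rays"""
    A=0;b=0
    for o,d in ods:
        d=d.reshape(3);P=np.eye(3)-np.outer(d,d);A=A+P;b=b+P@o
    p=np.linalg.solve(A,b)
    return p,[np.linalg.norm((np.eye(3)-np.outer(d.reshape(3),d.reshape(3)))@(p-o))*1e3 for o,d in ods]
def load(n): return np.load(n,allow_pickle=True).item()
E
python3 - <<'E'
from h import *
np.set_printoptions(precision=4,suppress=True)
w=load('wrist0.npy');sc=load('scene0.npy');sd=load('side0.npy')
s=dict(tool_pos=np.array([.549766,0,.230604]),tcp_rot=np.array([.707119,.707094,-.000465,-.00045]))
print("lid wrist z=.003\n",onz(ray(w,[(203,84),(300,93),(277,236),(188,225)],s),.003))
print("handle wrist z.04\n",onz(ray(w,[(240,134),(234,194)],s),.04))
print("handle scene\n",onz(ray(sc,[(282,251),(301,271)]),.04))
print("lid scene\n",onz(ray(sc,[(330,271),(301,302),(251,262)]),.003))
print("side tub z.163\n",onz(ray(sd,[(306,144),(366,135),(378,161),(317,182)]),.163))
big=cv2.resize(sd['color'][120:300,160:420][...,::-1],None,fx=3,fy=3,interpolation=cv2.INTER_CUBIC);cv2.imwrite('pics/sidecrop.png',big)
E
```

```text
lid wrist z=.003
 [[ 0.461   0.1144  0.003 ]
 [ 0.5707  0.1013  0.003 ]
 [ 0.5444 -0.0698  0.003 ]
 [ 0.4329 -0.0557  0.003 ]]
handle wrist z.04
 [[ 0.5075  0.0577  0.04  ]
 [ 0.4992 -0.0062  0.04  ]]
handle scene
 [[ 0.5101  0.0595  0.04  ]
 [ 0.4901 -0.0091  0.04  ]]
lid scene
 [[ 0.5472 -0.0606  0.003 ]
 [ 0.437  -0.0444  0.003 ]
 [ 0.4567  0.1184  0.003 ]]
side tub z.163
 [[0.4114 0.1962 0.163 ]
 [0.4325 0.3476 0.163 ]
 [0.5117 0.3453 0.163 ]
 [0.5205 0.1844 0.163 ]]
```

View pics/sidecrop.png

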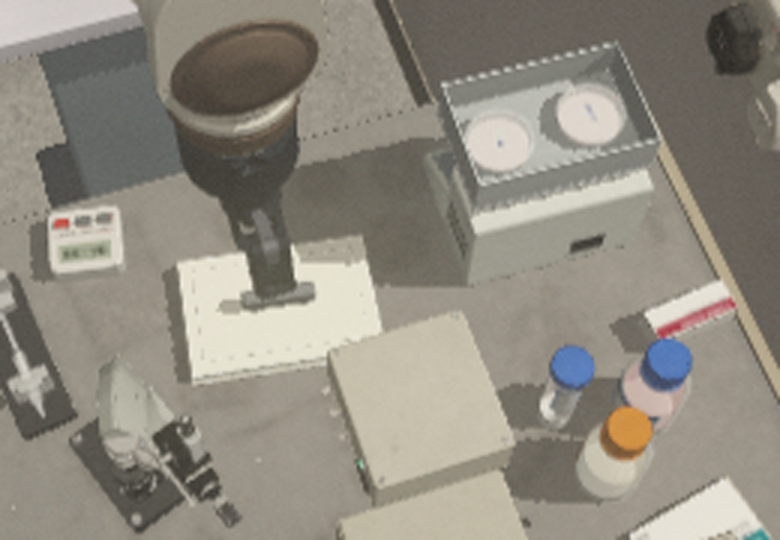

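```bash
python3 - <<'E'
from h import *
np.set_printoptions(precision=4,suppress=True)
sd=load('side0.npy')
p=np.array([(443,85),(612,43),(658,145),(480,187)])/3+[160,120]
q=onz(ray(sd,p),.163);print(q,q.mean(0))
print([np.linalg.norm(q[i]-q[(i+1)%4]) for i in range(4)])
a=q[1]-q[0]+q[2]-q[3];print('yaw',np.degrees(np.arctan2(-a[0],a[1])))
# dark-shadowed toggle side: lid by side
print(onz(ray(sd,np.array([(178,265),(193,382),(382,333)])/3+[160,120]),.003))
E
```

```text
[[0.4246 0.1958 0.163 ]
 [0.4291 0.3436 0.163 ]
 [0.5317 0.34   0.163 ]
 [0.5236 0.1908 0.163 ]] [0.4773 0.2675 0.163 ]
[np.float64(0.14791221931350906), np.float64(0.1026757770151683), np.float64(0.14933011760594295), np.float64(0.09903510449524218)]
yaw -2.4429648177719083
[[ 0.4345 -0.048   0.003 ]
 [ 0.5464 -0.065   0.003 ]
 [ 0.5535  0.1034  0.003 ]]
```

```bash
cat >> h.py <<'E'
def mixR(yaw,tilt):
    c,s=np.cos(tilt),np.sin(tilt)
    n=np.array([-s,0,c]);u=np.array([c,0,s])
    return R.from_euler('z',yaw).as_matrix()@np.c_[-u,[0,1,0],-n]
def move(s,p,Rm):
    R0=R.from_quat(s['tcp_rot']).as_matrix()
    l=R0.T@(np.array(p)-s['tool_pos'])/.4; r=R.from_matrix(R0.T@Rm).as_rotvec()/(np.pi/2)
    return [round(float(v),4) for v in l],[round(float(v),4) for v in r]
E
python3 - <<'E'
from h import *
from station import bot
s=bot.get_state()
Rm=mixR(np.radians(-3),np.radians(33))
n=-Rm[:,2];u=-Rm[:,0]
foot=np.array([.440,.269,.04])
p=foot+n*.12-u*.05
print(p,move(s,p,Rm)); print(move(s,[.36,.1,.26],Rm))
E
```

```text
[0.33285682 0.27461514 0.11340852] ([0.6865, -0.5421, 0.2939], [-0.2782, -0.2932, -0.9375])
([0.25, -0.4746, -0.0726], [-0.2782, -0.2932, -0.9375])
```

>>> apply_moves --steps '[{"linear":[0.25,-0.475,-0.07],"rot":[-0.14,-0.15,-0.47]},{"linear":[0.25,-0.475,-0.07],"rot":[-0.14,-0.15,-0.47]},{"linear":[0.25,-0.475,-0.07],"rot":[-0.14,-0.15,-0.47]},{"linear":[0.25,-0.475,-0.07],"rot":[-0.28,-0.29,-0.94]},{"linear":[0.25,-0.475,-0.07],"rot":[-0.28,-0.29,-0.94]},{"linear":[0.25,-0.475,-0.07],"rot":[-0.28,-0.29,-0.94]},{"linear":[0.25,-0.475,-0.07],"rot":[-0.28,-0.29,-0.94]},{"linear":[0.25,-0.475,-0.07],"rot":[-0.28,-0.29,-0.94]},{"linear":[0.25,-0.475,-0.07],"rot":[-0.28,-0.29,-0.94]},{"linear":[0.6865,-0.54,0.1],"rot":[-0.28,-0.29,-0.94]},{"linear":[0.6865,-0.54,0.1],"rot":[-0.28,-0.29,-0.94]},{"linear":[0.6865,-0.54,0.1],"rot":[-0.28,-0.29,-0.94]},{"linear":[0.6865,-0.54,0.1],"rot":[-0.28,-0.29,-0.94]},{"linear":[0.6865,-0.54,0.29],"rot":[-0.28,-0.29,-0.94]},{"linear":[0.6865,-0.54,0.29],"rot":[-0.28,-0.29,-0.94]},{"linear":[0.6865,-0.54,0.29],"rot":[-0.28,-0.29,-0.94]}]'

```text
time: 2.15
tool_pos: [0.3343, 0.274, 0.1161]
tcp_rot: [0.024, 0.959, -0.005, 0.284]
wrist_force: [1.4, 0.7, 0.8]
opening: 0.0853
finger_force: 0.0
```

```bash
python3 - <<'E'
from station import bot
import cv2,numpy as np
s=bot.get_state();print(s['time'],s['tool_pos'],s['joints'])
np.save('s1.npy',s,allow_pickle=True)
for n in ["wrist","scene"]:
    c=bot.camera(n);cv2.imwrite(f"pics/{n}1.png",c["color"][...,::-1]);np.save(f"{n}1.npy",c,allow_pickle=True)
E
```

```text
2.15 [0.33434361 0.27402807 0.11612597] [ 1.00211692 -0.58324102 -0.68778152  1.15134197 -0.49009673  0.97254759]
```

View pics/wrist1.png

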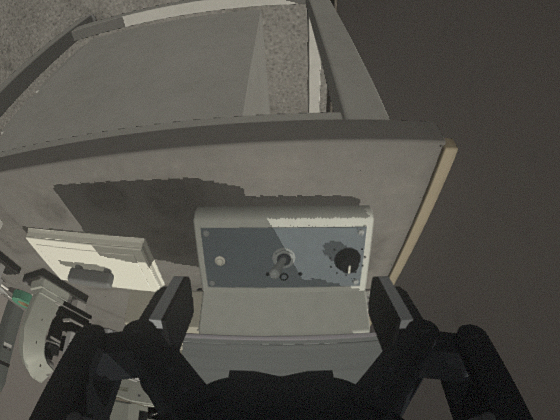

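```bash
python3 - <<'E'
import cv2
i=cv2.imread('pics/wrist1.png')
cv2.imwrite('pics/w1c.png',cv2.resize(i[195:355,180:380],None,fx=4,fy=3.75,interpolation=cv2.INTER_CUBIC))
E
```

```text
(no output)
```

View pics/w1c.png

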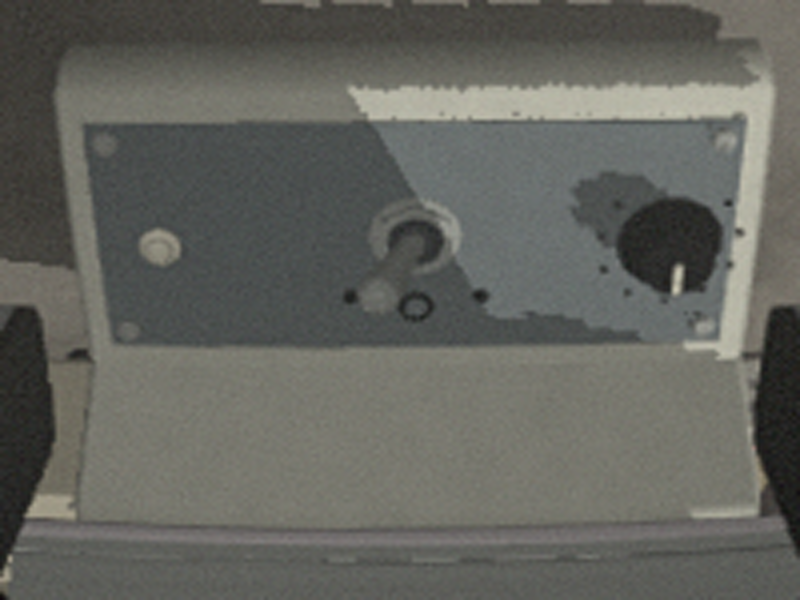

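```bash
python3 - <<'E'
from h import *
np.set_printoptions(precision=4,suppress=True)
w=load('wrist1.npy');s=load('s1.npy')
f=lambda P:np.array(P)/[4,3.75]+[180,195]
r=lambda P,z:onz(ray(w,f(P),s),z)
print('nut z.0443',r([(416,236)],.0443))
# tip expected: foot + n*.003+.03*(n cos.3 - y sin.3): z=.04+.0026+.0248
print('tip z.0674',r([(378,293)],.0674))
print('panel top corners',r([(85,124),(745,121)],.03),r([(110,345),(740,342)],.05))
print('screws',r([(105,145),(724,141)],.03),r([(129,331),(704,327)],.05))
print('knob top z~.05',r([(670,248)],.050))
print('tub low edge z.117',r([(20,518),(770,516)],.117))
print('cam',ray(w,[(280,215)],s)[0])
E
```

```text
nut z.0443 [[0.4334 0.2725 0.0443]]
tip z.0674 [[0.4182 0.2653 0.0674]]
panel top corners [[0.4048 0.2028 0.03  ]
 [0.4115 0.3445 0.03  ]] [[0.4788 0.1929 0.05  ]
 [0.4872 0.3533 0.05  ]]
screws [[0.4133 0.2053 0.03  ]
 [0.4192 0.341  0.03  ]] [[0.4702 0.2    0.05  ]
 [0.4765 0.3422 0.05  ]]
knob top z~.05 [[0.4334 0.3281 0.05  ]]
tub low edge z.117 [[0.4254 0.1947 0.117 ]
 [0.4324 0.3411 0.117 ]]
cam [0.1873 0.2811 0.1912]
```

```bash
python3 - <<'E'
from h import *
from station import bot
s=bot.get_state();d=np.radians
Rm=mixR(d(-2.6),d(34)); P=mixR(d(-2.6),d(30));n=-P[:,2];u=-P[:,0]
foot=np.array([.438,.2722,.04]);p=foot+n*.022-u*.003
print(p,move(s,p-Rm[:,2]*.045,Rm))
E
```

```text
[0.42441592 0.27281685 0.05755256] ([-0.1032, 0.0048, 0.1364], [0.0024, -0.0103, -0.004])
```

>>> apply_moves --steps '[{"linear":[-0.1,0.005,0.07],"rot":[0,-0.01,-0.004]},{"linear":[-0.1,0.005,0.07],"rot":[0,-0.01,-0.004]},{"linear":[-0.1,0.005,0.136],"rot":[0,-0.01,-0.004]},{"linear":[-0.1,0.005,0.136],"rot":[0,-0.01,-0.004]},{"linear":[-0.1,0.005,0.136],"rot":[0,-0.01,-0.004]}]' --grip 0.2

```text
time: 2.88
tool_pos: [0.3971, 0.274, 0.0929]
tcp_rot: [0.02, 0.956, -0.006, 0.291]
wrist_force: [-0.2, 1.8, 1.0]
opening: 0.0511
finger_force: 0.0
```

```bash
python3 - <<'E'
from station import bot
import cv2,numpy as np
s=bot.get_state();print(s['time'],s['tool_pos'],s['opening'])
np.save('s2.npy',s,allow_pickle=True)
c=bot.camera("wrist");np.save("wrist2.npy",c,allow_pickle=True)
i=c['color'][...,::-1];cv2.imwrite("pics/wrist2.png",cv2.resize(i[190:390,160:420],None,fx=3,fy=3,interpolation=cv2.INTER_CUBIC))
E
```

```text
2.875 [0.39709078 0.27399111 0.09290142] 0.05109102314132605
```

View pics/wrist2.png

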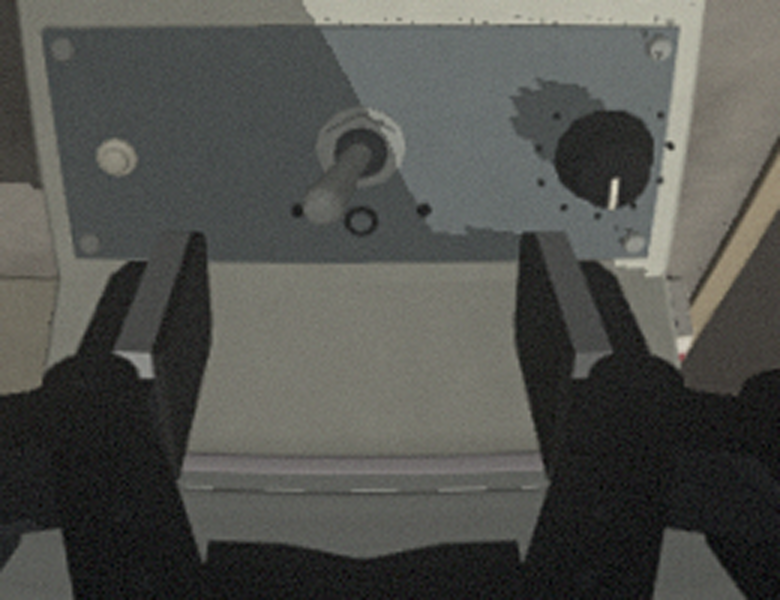

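```bash
python3 - <<'E'
from h import *
np.set_printoptions(precision=4,suppress=True)
w1=load('wrist1.npy');s1=load('s1.npy');w2=load('wrist2.npy');s2=load('s2.npy')
f=lambda P:np.array(P)/[4,3.75]+[180,195]
g=lambda P:np.array(P)/3+[160,190]
for nm,a,b in [('nut',(416,236),(360,148)),('tip',(378,294),(324,203)),('pTL',(85,124),(43,30)),('pTR',(745,121),(680,26)),('pBL',(110,345),(78,258)),('pBR',(740,342),(643,263)),('scTL',(105,145),(62,49)),('scTR',(724,141),(660,48)),('scBL',(129,331),(89,242)),('scBR',(704,327),(634,242))]:
    print(nm,*tri([ray(w1,f(a),s1),ray(w2,g(b),s2)]))
s=s2;d=np.radians
Rm=mixR(d(-2.6),d(34)); P=mixR(d(-2.6),d(30));n=-P[:,2];u=-P[:,0]
foot=np.array([.438,.2722,.04]);p=foot+n*.022-u*.003
print(p,move(s,p,Rm)); print('nut at .0443',onz(ray(w2,g((360,148)),s2),.0443))
E
```

```text
nut [0.4407 0.272  0.04  ] [np.float64(0.20718709789443845), np.float64(0.2071870978943917)]
tip [0.4238 0.265  0.0646] [np.float64(0.13614138840605605), np.float64(0.13614138840608364)]
pTL [0.4088 0.2013 0.0273] [np.float64(0.2186300751901057), np.float64(0.21863007518995506)]
pTR [0.4091 0.3437 0.0316] [np.float64(0.14342892815772484), np.float64(0.1434289281577965)]
pBL [0.4784 0.1931 0.0499] [np.float64(0.2352585562523634), np.float64(0.2352585562523509)]
pBR [ 0.6252  0.3864 -0.0157] [np.float64(0.6315710431273774), np.float64(0.6315710431273613)]
scTL [0.4101 0.2064 0.0323] [np.float64(0.03302450471461875), np.float64(0.03302450471460556)]
scTR [0.4145 0.3397 0.0333] [np.float64(0.032875135795423956), np.float64(0.03287513579543744)]
scBL [0.4527 0.205  0.0585] [np.float64(0.23882682208862394), np.float64(0.238826822088585)]
scBR [0.4633 0.3393 0.0562] [np.float64(0.24159863696491293), np.float64(0.24159863696489037)]
[0.4244 0.2728 0.0576] ([-0.0075, -0.0001, 0.1115], [0.0017, -0.0012, 0.0011])
nut at .0443 [[0.4341 0.2721 0.0443]]
```

>>> apply_moves --steps '[{"linear":[-0.0075,0,0.055],"rot":[0,0,0]},{"linear":[-0.0075,0,0.1115],"rot":[0,0,0]},{"linear":[-0.0075,0,0.1115],"rot":[0,0,0]},{"linear":[-0.0075,0,0.1115],"rot":[0,0,0]}]'

```text
time: 3.42
tool_pos: [0.4244, 0.2729, 0.0573]
tcp_rot: [0.02, 0.956, -0.006, 0.291]
wrist_force: [0.2, -0.3, 0.3]
opening: 0.051
finger_force: 0.0
```

>>> apply_moves --steps '[{"linear":[0,0,0],"rot":[0,0,0]},{"linear":[0,0,0],"rot":[0,0,0]},{"linear":[0,0,0],"rot":[0,0,0]},{"linear":[0,0,0],"rot":[0,0,0]},{"linear":[0,0,0],"rot":[0,0,0]},{"linear":[0,0,0],"rot":[0,0,0]}]' --grip -0.7

```text
time: 4.18
tool_pos: [0.4245, 0.2726, 0.0561]
tcp_rot: [0.02, 0.956, -0.006, 0.291]
wrist_force: [1.7, 0.0, -0.4]
opening: 0.0131
finger_force: 0.0
```

```bash
python3 - <<'E'
from station import bot
s=bot.get_state();print(s['time'],s['tool_pos'],s['opening'],s['finger_force'],s['wrist_force'])
E
```

```text
4.175 [0.42447405 0.27264124 0.05605248] 0.013095572326382417 0.0 [ 1.6637686   0.02256265 -0.38875167]
```

>>> apply_moves --steps '[{"linear":[0,0,0],"rot":[0,0,0]},{"linear":[0,0,0],"rot":[0,0,0]},{"linear":[0,0,0],"rot":[0,0,0]},{"linear":[0,0,0],"rot":[0,0,0]},{"linear":[0.0075,0,-0.055],"rot":[0,0,0]},{"linear":[0.0075,0,-0.11],"rot":[0,0,0]},{"linear":[0.0075,0,-0.11],"rot":[0,0,0]}]' --grip 0.2

```text
time: 5.05
tool_pos: [0.3977, 0.2745, 0.0923]
tcp_rot: [0.02, 0.956, -0.005, 0.292]
wrist_force: [0.5, 0.1, -0.8]
opening: 0.0516
finger_force: 0.0
```

```bash
python3 - <<'E'
from station import bot
from h import *
s=bot.get_state();print(s['time'],s['tool_pos'],s['opening'])
np.save('s3.npy',s,allow_pickle=True)
c=bot.camera("wrist");np.save("wrist3.npy",c,allow_pickle=True)
i=c['color'][...,::-1];cv2.imwrite("pics/wrist3.png",cv2.resize(i[190:310,160:400],None,fx=3,fy=3,interpolation=cv2.INTER_CUBIC))
# next view: tool down above the tub, orientation as for the lid (tool x=+y, y=+x, yaw -2.6)
Rl=R.from_euler('z',np.radians(-2.6)).as_matrix()@np.array([[0,1,0],[1,0,0],[0,0,-1.]])
print(move(s,[.30,.20,.33],Rl)); print(move(s,[.47,.20,.33],Rl))
E
```

```text
5.05 [0.39774683 0.27449418 0.09234073] 0.05159812000692109
([-0.1359, -0.1949, -0.6253], [0.2973, 0.2939, 0.97])
([-0.4881, -0.1773, -0.3881], [0.2973, 0.2939, 0.97])
```

View pics/wrist3.png

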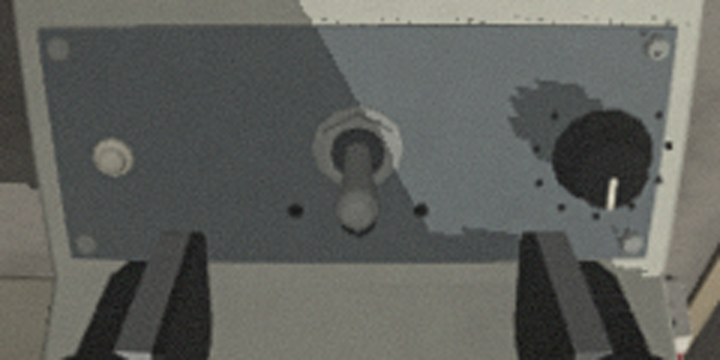

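>>> apply_moves --steps '[{"linear":[0,0,-0.15],"rot":[0,0,0]},{"linear":[0,0,-0.3],"rot":[0,0,0]},{"linear":[-0.136,-0.195,-0.625],"rot":[0,0,0]},{"linear":[-0.136,-0.195,-0.625],"rot":[0,0,0.15]},{"linear":[-0.136,-0.195,-0.625],"rot":[0.15,0.15,0.48]},{"linear":[-0.136,-0.195,-0.625],"rot":[0.15,0.15,0.48]},{"linear":[-0.136,-0.195,-0.625],"rot":[0.3,0.294,0.97]},{"linear":[-0.136,-0.195,-0.625],"rot":[0.3,0.294,0.97]},{"linear":[-0.488,-0.177,-0.388],"rot":[0.3,0.294,0.97]},{"linear":[-0.488,-0.177,-0.388],"rot":[0.3,0.294,0.97]},{"linear":[-0.488,-0.177,-0.388],"rot":[0.3,0.294,0.97]},{"linear":[-0.488,-0.177,-0.388],"rot":[0.3,0.294,0.97]},{"linear":[-0.488,-0.177,-0.388],"rot":[0.3,0.294,0.97]},{"linear":[-0.488,-0.177,-0.388],"rot":[0.3,0.294,0.97]},{"linear":[-0.488,-0.177,-0.388],"rot":[0.3,0.294,0.97]}]' --grip 1

```text
time: 6.98
tool_pos: [0.4695, 0.2001, 0.3291]
tcp_rot: [0.723, 0.691, -0.002, 0.001]
wrist_force: [-0.6, -0.2, 0.2]
opening: 0.0855
finger_force: 0.0
```

```bash
python3 - <<'E'
from station import bot
from h import *
s=bot.get_state();print(s['time'],s['tool_pos'],s['tcp_rot'],s['joints'])
np.save('s4.npy',s,allow_pickle=True)
c=bot.camera("wrist");np.save("wrist4.npy",c,allow_pickle=True)
cv2.imwrite("pics/wrist4.png",c['color'][...,::-1])
E
```

```text
6.975 [0.46946644 0.20007069 0.32908463] [ 7.22552761e-01  6.91311210e-01 -2.44956893e-03  5.64669743e-04] [ 0.40440948  0.05674162  0.33856051  1.85680555 -0.00277815  2.01939758]
```

View pics/wrist4.png

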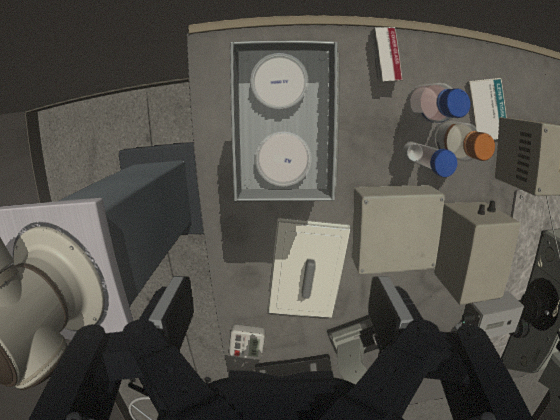

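>>> apply_moves --steps '[{"linear":[0.15,0,0],"rot":[0,0,0]},{"linear":[0.15,0,0],"rot":[0,0,0]},{"linear":[0.15,0,0],"rot":[0,0,0]}]'

```text
time: 7.4
tool_pos: [0.4724, 0.2599, 0.3286]
tcp_rot: [0.723, 0.691, -0.003, 0.0]
wrist_force: [-0.3, -0.1, 0.3]
opening: 0.0854
finger_force: 0.0
```

```bash
python3 - <<'E'
from station import bot
from h import *
np.set_printoptions(precision=4,suppress=True,linewidth=150)
s=bot.get_state();print(s['time'],s['tool_pos'])
np.save('s5.npy',s,allow_pickle=True)
c=bot.camera("wrist");np.save("wrist5.npy",c,allow_pickle=True)
K=np.array([[c['fx'],0,c['cx']],[0,c['fy'],c['cy']],[0,0,1]])
# predicted seeds in view 5 from view 4 at known plane
def proj(P,s):
    H=c['hand_eye'];Rt=R.from_quat(s['tcp_rot']).as_matrix()
    Pc=(P-s['tool_pos']-Rt@H[:3,3])@(Rt@H[:3,:3])
    th=np.arctan2(np.hypot(Pc[:,0],Pc[:,1]),Pc[:,2]);a=Pc[:,:2]/np.linalg.norm(Pc[:,:2],axis=1)[:,None]
    return a*th[:,None]*c['fx']+[c['cx'],c['cy']]
w4=load('wrist4.npy');s4=load('s4.npy')
seed4=[(233,43),(337,42),(334,198),(235,198)]
P=onz(ray(w4,seed4,s4),.163);print(P)
print(proj(P,s))
# profile printing across each side, view 4
for w,sd,nm in [(w4,np.array(seed4,float),4),(c,proj(P,s),5)]:
    g=cv2.cvtColor(w['color'],cv2.COLOR_RGB2GRAY)
    m=sd.mean(0)
    for i in range(4):
        a,b=sd[i],sd[(i+1)%4];t=(b-a)/np.linalg.norm(b-a);nn=np.array([t[1],-t[0]])
        if (m-a)@nn>0: nn=-nn
        o=np.arange(-8,9)
        X=(a+(b-a)*np.linspace(.15,.85,40)[:,None])[:,None]+o[None,:,None]*nn
        v=cv2.remap(g,X[...,0].astype('f4'),X[...,1].astype('f4'),1)
        print(nm,i,np.median(v,0).astype(int))
E
```

```text
7.4 [0.4724 0.2599 0.3286]
[[0.4309 0.3488 0.163 ]
 [0.5278 0.3459 0.163 ]
 [0.5215 0.1933 0.163 ]
 [0.4231 0.1976 0.163 ]]
[[233.1917 104.7566]
 [336.5656 103.4972]
 [330.921  252.6913]
 [237.715  252.7828]]
4 0 [ 80  61  48  48  49  48  47  52  84 136 131  95  94  96  97  97  97]
4 1 [ 84  64  55  55  55  56  83 123 135 121 106  95  99 100 100  99  99]
4 2 [109 108 107 109 108 109 110 112 139 157  97  60  62  64  65  64  65]
4 3 [132 134 131  90  69  67  67  68  93 130 128 100  92  98 100  99 100]
5 0 [ 89  88  88  88  87  86  80  78 120 155 130 104  97  98  97  97  97]
5 1 [ 85  70  57  56  56  59  88 125 132 121 108  96  98  99  98  98  99]
5 2 [109 109 108 109 110 112 111 110 125 142 117  99  88  89  91 102 113]
5 3 [130 132 130 105  71  66  67  69  96 129 123  91  89  97  95  95  94]
```

```bash
cat >> h.py <<'E'
def ridge(w,s,sd,z):
    """wall-midline corners on plane z, and their pixels, from seed corners"""
    g=cv2.cvtColor(w['color'],cv2.COLOR_RGB2GRAY);m=sd.mean(0);L=[]
    for i in range(4):
        a,b=sd[i],sd[(i+1)%4];t=(b-a)/np.linalg.norm(b-a);nn=np.array([t[1],-t[0]])
        if (m-a)@nn>0: nn=-nn
        o=np.arange(-3,4.01,.25)
        X=(a+(b-a)*np.linspace(.1,.9,60)[:,None])[:,None]+o[None,:,None]*nn
        v=cv2.remap(g,X[...,0].astype('f4'),X[...,1].astype('f4'),1).astype(float)
        wt=np.clip(v-118,0,None)+1e-6;oc=(wt*o).sum(1)/wt.sum(1)
        k=abs(oc-np.median(oc))<1
        px=(X[:,0]+(oc+3)[:,None]*nn)[k]
        q=onz(ray(w,px,s),z)[:,:2]
        L.append(cv2.fitLine(q.astype('f4'),cv2.DIST_HUBER,0,1e-4,1e-4).ravel().astype(float))
    C=[]
    for i in range(4):
        v1,p1=L[i-1][:2],L[i-1][2:];v2,p2=L[i][:2],L[i][2:]
        k=np.linalg.solve(np.c_[v1,-v2],p2-p1);C.append(p1+k[0]*v1)
    return np.array(C)
E
python3 - <<'E'
from h import *
np.set_printoptions(precision=4,suppress=True,linewidth=150)
A=[(load('wrist4.npy'),load('s4.npy'),np.array([(233,43),(337,42),(334,198),(235,198)],float)),(load('wrist5.npy'),load('s5.npy'),np.array([(233.2,104.8),(336.6,103.5),(331,252.7),(237.7,252.8)]))]
for z in (.155,.163,.171):
  for w,s,sd in A:
    C=ridge(w,s,sd,z);a=C[0]-C[3]+C[1]-C[2];b=C[1]-C[0]+C[2]-C[3]
    print(z,C.mean(0),'dims',[round(np.linalg.norm(C[i]-C[(i+1)%4])*1e3,1) for i in range(4)],'yaw',np.degrees(np.arctan2(-a[0],a[1])),np.degrees(np.arctan2(b[1],b[0])))
E
```

```text
0.155 [0.4751 0.2708] dims [np.float64(99.8), np.float64(156.9), np.float64(99.9), np.float64(157.1)] yaw -2.2588342581823944 -2.2483708034343004
0.155 [0.475  0.2693] dims [np.float64(100.0), np.float64(157.4), np.float64(100.0), np.float64(156.9)] yaw -2.2952381093347793 -2.2621160686288224
0.163 [0.4751 0.2711] dims [np.float64(97.3), np.float64(152.9), np.float64(97.4), np.float64(153.1)] yaw -2.2587864096532657 -2.2481556755595133
0.163 [0.475  0.2711] dims [np.float64(97.5), np.float64(153.4), np.float64(97.4), np.float64(153.0)] yaw -2.2953335515132927 -2.2620390042590626
0.171 [0.475  0.2715] dims [np.float64(94.8), np.float64(148.9), np.float64(94.9), np.float64(149.1)] yaw -2.2588716957792987 -2.248497267568027
0.171 [0.4751 0.273 ] dims [np.float64(95.0), np.float64(149.4), np.float64(94.9), np.float64(149.0)] yaw -2.2928409069064766 -2.2618935409528036
```

```bash
cat >> h.py <<'E'
def lidR(yaw): return R.from_euler('z',yaw).as_matrix()@np.array([[0,1,0],[1,0,0],[0,0,-1.]])
E
python3 - <<'E'
from h import *
s=load('s5.npy')
print(move(s,[.50,-.05,.24],lidR(np.radians(-7.4)))) 
print(move(s,[.50,-.01,.24],lidR(np.radians(-7.4)))) 
E
```

```text
([-0.7699, 0.1048, 0.2246], [-0.0023, 0.003, 0.0535])
([-0.67, 0.1003, 0.2241], [-0.0023, 0.003, 0.0535])
```

>>> apply_moves --steps '[{"linear":[-0.35,0.05,0],"rot":[0,0,0.054]},{"linear":[-0.35,0.05,0],"rot":[-0.002,0.003,0.054]},{"linear":[-0.77,0.105,0.225],"rot":[-0.002,0.003,0.054]},{"linear":[-0.77,0.105,0.225],"rot":[-0.002,0.003,0.054]},{"linear":[-0.77,0.105,0.225],"rot":[-0.002,0.003,0.054]},{"linear":[-0.77,0.105,0.225],"rot":[-0.002,0.003,0.054]},{"linear":[-0.77,0.105,0.225],"rot":[-0.002,0.003,0.054]},{"linear":[-0.77,0.105,0.225],"rot":[-0.002,0.003,0.054]}]'

```text
time: 8.45
tool_pos: [0.5, -0.0496, 0.2406]
tcp_rot: [0.752, 0.659, 0.0, 0.0]
wrist_force: [-0.2, 0.1, -0.1]
opening: 0.085
finger_force: 0.0
```

```bash
python3 - <<'E'
from station import bot
from h import *
np.set_printoptions(precision=4,suppress=True,linewidth=150)
s=bot.get_state();print(s['time'],s['tool_pos'])
c=bot.camera("wrist");np.save('s6.npy',s,allow_pickle=True);np.save("wrist6.npy",c,allow_pickle=True)
cv2.imwrite("pics/wrist6.png",c['color'][...,::-1])
for w,st,nm in [(load('wrist4.npy'),load('s4.npy'),4),(c,s,6)]:
    hsv=cv2.cvtColor(w['color'],cv2.COLOR_RGB2HSV);g=hsv[...,2]
    m=(g>170).astype('u1')
    cs=[k for k in cv2.findContours(m,cv2.RETR_EXTERNAL,cv2.CHAIN_APPROX_NONE)[0] if cv2.contourArea(k)>2500]
    for k in cs:
        q=onz(ray(w,k.reshape(-1,2),st),.015);
        print(nm,'area',cv2.contourArea(k),'bb',cv2.boundingRect(k),'rect',cv2.minAreaRect((q[:,:2]*1e3).astype('f4')))
        # dark hole inside
        hull=np.zeros_like(m);cv2.fillPoly(hull,[cv2.convexHull(k)],1)
        hm=((g<125)&(hull>0)).astype('u1');hm=cv2.morphologyEx(hm,cv2.MORPH_OPEN,np.ones((3,3)))
        for j in cv2.findContours(hm,cv2.RETR_EXTERNAL,cv2.CHAIN_APPROX_NONE)[0]:
            if cv2.contourArea(j)>150: print('   dark',cv2.contourArea(j),cv2.minAreaRect((onz(ray(w,j.reshape(-1,2),st),.04)[:,:2]*1e3).astype('f4')))
E
```

```text
8.45 [ 0.5    -0.0496  0.2406]
4 area 5278.5 bb (270, 225, 80, 92) rect ((502.8078918457031, 26.17675018310547), (166.3061065673828, 109.05912780761719), 81.32638549804688)
   dark 424.0 ((499.20550537109375, 28.832183837890625), (72.65096282958984, 20.080520629882812), 81.22267150878906)
   dark 176.0 ((474.5149230957031, 87.19959259033203), (50.30353546142578, 13.708073616027832), 58.372314453125)
6 area 12454.5 bb (227, 44, 99, 144) rect ((503.49810791015625, 26.120819091796875), (165.8675994873047, 109.0819091796875), 80.9486083984375)
   dark 789.5 ((501.515380859375, 25.26866912841797), (63.6590576171875, 16.66773223876953), 82.03650665283203)
   dark 348.5 ((477.72369384765625, 73.86297607421875), (52.600494384765625, 13.397886276245117), 58.536460876464844)
```

View pics/wrist6.png

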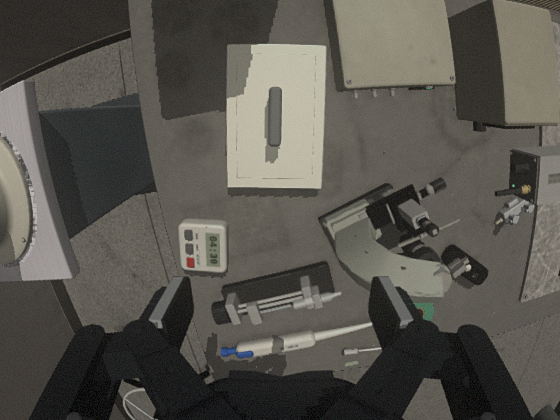

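```bash
python3 - <<'E'
from h import *
np.set_printoptions(precision=4,suppress=True)
w0=load('wrist0.npy');w6=load('wrist6.npy');s6=load('s6.npy')
s0=dict(tool_pos=np.array([.549766,0,.230604]),tcp_rot=np.array([.707119,.707094,-.000465,-.00045]))
for a,b in [((240,134),(275,88)),((234,194),(274,145))]:
    print(tri([ray(w0,a,s0),ray(w6,b,s6)]))
for a,b in [((203,84),(229,44)),((300,93),(326,45)),((277,236),(321,188)),((188,225),(227,186))]:
    print('lid',tri([ray(w0,a,s0),ray(w6,b,s6)])[0])
print(move(s6,[.5025,.0258,.08],lidR(np.radians(-8.8))));print(move(s6,[.5025,.0258,.0215],lidR(np.radians(-8.8))))
E
```

```text
(array([0.507 , 0.0565, 0.0316]), [np.float64(0.7849921294815616), np.float64(0.784992129481666)])
(array([ 0.4994, -0.0042,  0.0459]), [np.float64(0.8181016597708206), np.float64(0.8181016597706644)])
lid [0.4656 0.1131 0.0249]
lid [0.5703 0.1006 0.0134]
lid [ 0.5448 -0.0624  0.0211]
lid [ 0.4408 -0.0442  0.0317]
([0.1876, -0.0187, 0.4015], [0.0003, -0.0002, 0.014])
([0.1875, -0.0188, 0.5477], [0.0003, -0.0002, 0.014])
```

>>> apply_moves --steps '[{"linear":[0.188,-0.017,0.2],"rot":[0,0,0.014]},{"linear":[0.188,-0.017,0.2],"rot":[0,0,0.014]},{"linear":[0.188,-0.017,0.4],"rot":[0,0,0.014]},{"linear":[0.188,-0.017,0.4],"rot":[0,0,0.014]},{"linear":[0.188,-0.017,0.48],"rot":[0,0,0.014]},{"linear":[0.188,-0.017,0.547],"rot":[0,0,0.014]},{"linear":[0.188,-0.017,0.547],"rot":[0,0,0.014]},{"linear":[0.188,-0.017,0.547],"rot":[0,0,0.014]}]' --grip 0.2

```text
time: 9.5
tool_pos: [0.5041, 0.0252, 0.0229]
tcp_rot: [0.759, 0.651, 0.001, 0.0]
wrist_force: [-0.1, 0.0, -0.1]
opening: 0.0513
finger_force: 0.0
```

>>> apply_moves --steps '[{"linear":[0,0,0],"rot":[0,0,0]},{"linear":[0,0,0],"rot":[0,0,0]},{"linear":[0,0,0],"rot":[0,0,0]},{"linear":[0,0,0],"rot":[0,0,0]},{"linear":[0,0,0],"rot":[0,0,0]},{"linear":[0,0,0],"rot":[0,0,0]}]' --grip -1

```text
time: 10.25
tool_pos: [0.5034, 0.0251, 0.0218]
tcp_rot: [0.759, 0.651, 0.0, 0.0]
wrist_force: [-0.6, -0.2, 6.1]
opening: 0.0126
finger_force: 59.0
```

>>> apply_moves --steps '[{"linear":[0,0,-0.05],"rot":[0,0,0]},{"linear":[0,0,-0.1],"rot":[0,0,0]},{"linear":[0,0,-0.25],"rot":[0,0,0]},{"linear":[0,0,-0.4],"rot":[0,0,0]},{"linear":[0,0,-0.6],"rot":[0,0,0]},{"linear":[0,0,-0.6],"rot":[0,0,0]},{"linear":[0,0,-0.6],"rot":[0,0,0]},{"linear":[0,0,-0.6],"rot":[0,0,0]}]'

```text
time: 11.25
tool_pos: [0.5027, 0.025, 0.2592]
tcp_rot: [0.759, 0.651, -0.001, -0.001]
wrist_force: [-0.3, 0.4, -0.8]
opening: 0.0127
finger_force: 59.0
```

```bash
python3 - <<'E'
from station import bot
from h import *
np.set_printoptions(precision=4,suppress=True,linewidth=150)
s=bot.get_state();print(s['time'],s['tool_pos'],s['opening'],s['finger_force'],s['wrist_force'])
c=bot.camera("wrist");np.save('s7.npy',s,allow_pickle=True);np.save("wrist7.npy",c,allow_pickle=True)
cv2.imwrite("pics/wrist7.png",c['color'][...,::-1])
g=cv2.cvtColor(c['color'],cv2.COLOR_RGB2HSV)[...,2]
for th in (130,170):
  m=(g>th).astype('u1')
  for k in cv2.findContours(m,cv2.RETR_EXTERNAL,cv2.CHAIN_APPROX_NONE)[0]:
    if cv2.contourArea(k)<4000: continue
    z=s['tool_pos'][2]-.0218+.015
    q=onz(ray(c,k.reshape(-1,2),s),z);print(th,cv2.contourArea(k),cv2.boundingRect(k),cv2.minAreaRect((q[:,:2]*1e3).astype('f4')))
    print(cv2.approxPolyDP(k,4,True).reshape(-1,2).tolist())
E
```

```text
11.25 [0.5027 0.025  0.2592] 0.012695447751332087 59.00399923324585 [-0.3431  0.3662 -0.7915]
130 38745.5 (165, 104, 232, 215) ((506.57568359375, 52.27742004394531), (116.30181884765625, 110.0434341430664), 81.30767822265625)
[[165, 113], [186, 310], [202, 311], [208, 318], [224, 314], [237, 279], [251, 273], [265, 227], [276, 220], [294, 224], [297, 263], [307, 263], [310, 273], [324, 279], [337, 314], [353, 318], [359, 311], [375, 310], [389, 216], [395, 112], [359, 105], [180, 107]]
```

```bash
python3 - <<'E'
from h import *
np.set_printoptions(precision=4,suppress=True,linewidth=150)
c=load('wrist7.npy');s=load('s7.npy')
g=cv2.cvtColor(c['color'],cv2.COLOR_RGB2HSV)[...,2]
k=max(cv2.findContours((g>130).astype('u1'),cv2.RETR_EXTERNAL,cv2.CHAIN_APPROX_NONE)[0],key=cv2.contourArea).reshape(-1,2)
for dz in (0,-.012):
  q=onz(ray(c,k,s),s['tool_pos'][2]-.0068+dz)
  t=(q-s['tool_pos'])@R.from_quat(s['tcp_rot']).as_matrix()  # tool coords
  sel={'left':(k[:,0]<185)&(k[:,1]>130)&(k[:,1]<290),'right':(k[:,0]>370)&(k[:,1]>130)&(k[:,1]<290),'far':(k[:,1]<116)&(k[:,0]>190)&(k[:,0]<370)}
  for n,m in sel.items():
    L=cv2.fitLine(t[m][:,:2].astype('f4'),cv2.DIST_HUBER,0,1e-4,1e-4).ravel()
    print(dz,n,m.sum(),'dir deg',np.degrees(np.arctan2(L[1],L[0])),'pt mm',L[2:]*1e3)
E
```

```text
0 left 159 dir deg -0.04553726 pt mm [ 33.8138 -54.907 ]
0 right 159 dir deg -0.0070178774 pt mm [33.8829 54.1846]
0 far 179 dir deg 89.826355 pt mm [85.3862  4.8656]
-0.012 left 159 dir deg -0.045537718 pt mm [ 29.8701 -59.2974]
-0.012 right 159 dir deg -0.007019056 pt mm [29.9447 58.5245]
-0.012 far 179 dir deg 89.82636 pt mm [85.5697  5.2587]
```

```bash
python3 - <<'E'
from h import *
s=load('s7.npy')
print(move(s,[.4754,.2694,.26],lidR(np.radians(-2.27))))
E
```

```text
([0.5932, -0.1614, -0.0016], [-0.0019, 0.0001, -0.073])
```

>>> apply_moves --steps '[{"linear":[0.09,-0.025,0],"rot":[-0.002,0,-0.02]},{"linear":[0.21,-0.06,0],"rot":[-0.002,0,-0.04]},{"linear":[0.34,-0.09,0],"rot":[-0.002,0,-0.06]},{"linear":[0.47,-0.13,0],"rot":[-0.002,0,-0.073]},{"linear":[0.55,-0.15,0],"rot":[-0.002,0,-0.073]},{"linear":[0.593,-0.161,0],"rot":[-0.002,0,-0.073]},{"linear":[0.593,-0.161,0],"rot":[-0.002,0,-0.073]},{"linear":[0.593,-0.161,0],"rot":[-0.002,0,-0.073]},{"linear":[0.593,-0.161,0],"rot":[-0.002,0,-0.073]}]'

```text
time: 12.42
tool_pos: [0.4762, 0.2683, 0.2608]
tcp_rot: [0.721, 0.692, 0.001, 0.001]
wrist_force: [0.9, -0.1, -2.3]
opening: 0.0129
finger_force: 58.9
```

```bash
python3 - <<'E'
from h import *
from station import bot
s=bot.get_state();print(s['time'],s['tool_pos'],s['wrist_force'],s['finger_force'])
for z in (.195,.18,.172): print(move(s,[.4754,.2694,z],lidR(np.radians(-2.27))))
E
```

```text
12.425 [0.47615946 0.26830337 0.26082471] [ 0.94256279 -0.13025821 -2.29105784] 58.881195187568665
([0.0027, -0.0024, 0.1646], [0.0014, 0.0001, -0.0009])
([0.0027, -0.0025, 0.2021], [0.0014, 0.0001, -0.0009])
([0.0027, -0.0025, 0.2221], [0.0014, 0.0001, -0.0009])
```

>>> apply_moves --steps '[{"linear":[0,0,0.08],"rot":[0,0,0]},{"linear":[0,0,0.15],"rot":[0,0,0]},{"linear":[0,0,0.165],"rot":[0,0,0]},{"linear":[0,0,0.165],"rot":[0,0,0]},{"linear":[0,0,0.165],"rot":[0,0,0]}]'

```text
time: 13.05
tool_pos: [0.4765, 0.2694, 0.1962]
tcp_rot: [0.721, 0.693, 0.002, 0.001]
wrist_force: [0.6, 0.6, -0.8]
opening: 0.0128
finger_force: 58.8
```

```bash
python3 - <<'E'
from h import *
from station import bot
np.set_printoptions(precision=4,suppress=True,linewidth=150)
s=bot.get_state();print(s['time'],s['tool_pos'],s['wrist_force'])
print(move(s,[.4754,.2694,.172],lidR(np.radians(-2.27))))
c=bot.camera("wrist");np.save('s8.npy',s,allow_pickle=True);np.save("wrist8.npy",c,allow_pickle=True)
c=bot.camera("side");np.save("side8.npy",c,allow_pickle=True)
E
```

```text
13.05 [0.4765 0.2694 0.1962] [ 0.5628  0.6304 -0.802 ]
([-0.0001, -0.003, 0.0604], [0.0023, -0.0006, -0.0001])
```

>>> apply_moves --steps '[{"linear":[0,-0.002,0.01],"rot":[0.002,0,0]},{"linear":[0,-0.002,0.02],"rot":[0.002,0,0]},{"linear":[0,-0.002,0.03],"rot":[0.002,0,0]},{"linear":[0,-0.002,0.038],"rot":[0.002,0,0]},{"linear":[0,-0.002,0.038],"rot":[0.002,0,0]}]'

```text
time: 13.78
tool_pos: [0.4751, 0.2693, 0.1792]
tcp_rot: [0.721, 0.693, -0.001, -0.0]
wrist_force: [-0.5, 0.3, -1.2]
opening: 0.0127
finger_force: 58.8
```

>>> apply_moves --steps '[{"linear":[0,0,0.006],"rot":[0,0,0]},{"linear":[0,0,0.01],"rot":[0,0,0]},{"linear":[0,0,0.014],"rot":[0,0,0]},{"linear":[0,0,0.016],"rot":[0,0,0]},{"linear":[0,0,0.016],"rot":[0,0,0]}]'

```text
time: 14.4
tool_pos: [0.4752, 0.2693, 0.1731]
tcp_rot: [0.721, 0.693, -0.0, -0.0]
wrist_force: [-1.1, -0.2, -1.7]
opening: 0.0128
finger_force: 58.8
```

>>> apply_moves --steps '[{"linear":[0,0,0.002],"rot":[0,0,0]},{"linear":[0,0,0.004],"rot":[0,0,0]},{"linear":[0,0,0.004],"rot":[0,0,0]}]'

```text
time: 14.78
tool_pos: [0.4753, 0.2694, 0.1725]
tcp_rot: [0.721, 0.693, 0.0, -0.0]
wrist_force: [-2.5, -1.2, 4.8]
opening: 0.0125
finger_force: 59.7
```

>>> apply_moves --steps '[{"linear":[0,0,0],"rot":[0,0,0]},{"linear":[0,0,0],"rot":[0,0,0]},{"linear":[0,0,0],"rot":[0,0,0]},{"linear":[0,0,0],"rot":[0,0,0]},{"linear":[0,0,-0.06],"rot":[0,0,0]},{"linear":[0,0,-0.15],"rot":[0,0,0]},{"linear":[0,0,-0.3],"rot":[0,0,0]},{"linear":[-0.15,0,-0.42],"rot":[0,0,0]},{"linear":[-0.3,0,-0.42],"rot":[0,0,0]},{"linear":[-0.3,0,-0.42],"rot":[0,0,0]},{"linear":[-0.3,0,-0.42],"rot":[0,0,0]},{"linear":[-0.3,0,-0.42],"rot":[0,0,0]}]' --grip 0.2

```text
time: 16.27
tool_pos: [0.4707, 0.1503, 0.3388]
tcp_rot: [0.721, 0.693, -0.001, -0.001]
wrist_force: [1.0, 1.0, 0.1]
opening: 0.0513
finger_force: 0.0
```

```bash
python3 - <<'E'
from station import bot
from h import *
s=bot.get_state();print(s['time'],s['tool_pos'],s['opening'],s['wrist_force'])
c=bot.camera("wrist");np.save('s9.npy',s,allow_pickle=True);np.save("wrist9.npy",c,allow_pickle=True)
d=bot.camera("side")
g=cv2.cvtColor(c['color'],cv2.COLOR_RGB2HSV)[...,2]
k=max(cv2.findContours((g>150).astype('u1'),cv2.RETR_EXTERNAL,cv2.CHAIN_APPROX_NONE)[0],key=cv2.contourArea)
print(cv2.contourArea(k),cv2.boundingRect(k))
for z in (.166,.172): print(z,cv2.minAreaRect((onz(ray(c,k.reshape(-1,2),s),z)[:,:2]*1e3).astype('f4')))
W=c['color'];S=cv2.resize(d['color'][110:230,270:400],None,fx=3,fy=3)
o=np.zeros((420,800,3),'u1');o[:,:410]=W[:,70:480];o[:360,410:800]=S;cv2.imwrite('pics/fin.png',o[...,::-1])
E
```

```text
16.275 [0.47069831 0.15032485 0.33884759] 0.05132493592193077 [0.95813646 1.00123027 0.06074381]
17541.5 (224, 0, 115, 157)
0.166 ((474.91168212890625, 266.53533935546875), (157.9046173095703, 109.93218994140625), 87.8533706665039)
0.172 ((474.89788818359375, 265.905517578125), (154.9065704345703, 107.8449478149414), 87.8533706665039)
```

>>> apply_moves --steps '[{"linear":[0.12,0,-0.05],"rot":[0,0,0]},{"linear":[0.15,0,-0.1],"rot":[0,0,0]},{"linear":[0.15,0,-0.1],"rot":[0,0,0]},{"linear":[0.15,0,-0.1],"rot":[0,0,0]}]'

```text
time: 16.88
tool_pos: [0.4731, 0.2094, 0.3786]
tcp_rot: [0.721, 0.693, -0.001, -0.0]
wrist_force: [0.1, 0.7, 0.0]
opening: 0.0516
finger_force: 0.0
```

```bash
python3 - <<'E'
from station import bot
from h import *
np.set_printoptions(precision=1,suppress=True)
s=bot.get_state();print(s['time'],s['tool_pos'],s['wrist_force'])
c=bot.camera("wrist")
g=cv2.cvtColor(c['color'],cv2.COLOR_RGB2HSV)[...,2]
k=max(cv2.findContours((g>150).astype('u1'),cv2.RETR_EXTERNAL,cv2.CHAIN_APPROX_NONE)[0],key=cv2.contourArea)
print(cv2.contourArea(k),cv2.boundingRect(k))
q=(onz(ray(c,k.reshape(-1,2),s),.166)[:,:2]*1e3)
r=cv2.minAreaRect(q.astype('f4'));print(r)
a=np.radians(-2.2);M=np.array([[np.cos(a),np.sin(a)],[-np.sin(a),np.cos(a)]])
t=(q-[475,271.1])@M.T
for lo,hi in((-70,-40),(40,70)):
    m=(t[:,1]>lo)&(t[:,1]<hi);print('x edges at y',lo,np.median(t[m&(t[:,0]<-30),0]),np.median(t[m&(t[:,0]>30),0]))
for lo,hi in((-45,-20),(20,45)):
    m=(t[:,0]>lo)&(t[:,0]<hi);print('y edges at x',lo,np.median(t[m&(t[:,1]<-50),1]),np.median(t[m&(t[:,1]>50),1]))
E
```

```text
16.875 [0.5 0.2 0.4] [0.1 0.7 0. ]
14548.0 (230, 54, 103, 149)
((474.9693603515625, 270.28594970703125), (165.51280212402344, 109.86140441894531), 87.7550277709961)
x edges at y -70 -54.0772566849822 54.022788256653385
x edges at y 40 -54.66584685375779 53.90629501384678
y edges at x -45 -83.51697479025177 81.2224786086826
y edges at x 20 -83.5411221294267 81.10911913556589
```

```bash
python3 -c "
from station import bot
print(bot.close_job())"
```

```text
the job is handed in; nothing more can be done
None
```

The toggle rests at centre, off, and the lid sits level and fully home on the tub; nothing else was touched, and the job was handed in at about 17 s of the 53 s.

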